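Pack the loose fittings in the tin, cover it and dock its tray

ROBOT

A 7-joint arm with a two-finger parallel gripper is mounted at the origin on the work surface. World frame = base frame: x ahead of the robot, y to its left, z up, the work surface at z = 0. Lengths are in m, angles in rad, forces in N, time in s.
With the tool pointing down it reaches from about 0.4 to 0.875 m from the base axis. Payload 19.3 kg.
Tool frame: the origin (TCP) lies between the finger pads; the fingertips stand 17 mm ahead of it and the grasp point (between the pads) lies 2 mm behind it; z points along the fingers, y is the line along which they close (so a half turn about z gives the same grasp; the last joint's range is limited). The gripper opens to 85 mm and grips with 20 to 120 N. Pads are 22 mm wide; open, the fingers measure 114 mm over their backs; the gripper's body (76 mm by 85 mm) begins 54 mm behind the grasp point. The pads swing forward as they close: fully open they stand 13 mm farther back than shut.
Start: joints at [-1.416, 0.521, -0.036, 1.599, 0.021, 1.021, -0.113], TCP at [0.139, 0.609, 0.221] pointing down, gripper open.
Joint ranges: [-2.91, 2.91], [-0.3, 2.13], [-1.5, 1.42], [0.17, 2.43], [-1.26, 4.41], [0.16, 1.93], [-2.52, 2.52]. Speed limits (rad/s): [1.89, 1.89, 2.39, 2.39, 3.01, 3.01, 3.01].

INTERFACE

Orientations are given as [roll, pitch, yaw] about the fixed x, y, z axes, in that order (R = Rz(yaw) Ry(pitch) Rx(roll)).
In Python, from workcell import bot gives the robot as it stands.
- The arm moves only by the shell command python3 -m inch 'ROWS' [FORCE]. ROWS is JSON, a list of rows, each a list of 7 numbers: the shift along the tool's x, y, z in units of 200 mm (1.0 is 200 mm), then the turn, a rotation vector about the tool's x, y, z in units of 90 degrees (1.0 is 90 degrees), then the opening, from 0 (shut) to 1 (fully open). In form: [[x, y, z, rx, ry, rz, grip], ...]. A call has 1 to 20 rows; each row is the pose to reach, as a shift and turn from the pose commanded when the call began, along the tool's axes at that moment; what a row does not reach only later rows make up. A row lasts 1/8 s, in which the tool goes at most 62.5 mm and 10.7 degrees, less where a joint would pass 70% of its speed; a pose out of reach is approached as far as the arm can. A call with a number of a shift or a turn outside -1 to 1 is refused whole. A call with a gripper value outside its range is refused whole. The fingers move at their own pace and stop on an object; FORCE is the grip in N (left out, the last holds). Time passes only in rows, so rows that repeat a pose let the fingers close. It gives the time, the measured TCP pose, the force, the opening and the grip force at its end, in the units of the state.
- bot.observe(): the state, without advancing time (a new reading comes with each control period).
- bot.grab_frame(name): name is "scene" or "top" or "wrist"; returns a dict with "img" (384x512x3 uint8, red, green, blue), "z_map" (384x512 float32, m along the optical axis (not along the pixel's ray), 0 where there is no reading), "vfov" (degrees; the focal length in pixels is half the picture's height over the tangent of half this angle, whatever the lens; pixels are square), "cx", "cy" (the principal point, pixels), "distortion" ([k1, k2, p1, p2, k3] as OpenCV has them; the pictures are not rectified), "rvec" (rotation vector, rad) and "tvec" (3), from world to camera coordinates, as OpenCV has them. Camera axes: x right, y down, z forward; pixel columns grow to the right and rows downward; lengths in m; the calibration is good to about 2 mm. A picture is of the moment at which its call begins.
- bot.job_done(): hands the job in; it is judged then, once.
The state is a dict: "clock": time; "qpos": joint angles; "qd": joint speeds; "joint_efforts": joint torques, N m; "position": TCP position; "tool_rot": TCP orientation; "force": force on the tool from outside, world axes, zero at the start; "moment": the same for the moment, N m; "grip_width": finger opening in m; "finger_force": force on a finger pad.
Only numpy, scipy, OpenCV 4.12 (cv2) and the standard library are available. Lean on these libraries where they do the work, as an engineer would, in place of code of your own. Each camera call takes 0.05 s, during which the arm holds its last target. There are 200 camera calls.

TASK

Put every loose pipe fitting from the turntable (brass elbow, grey tee, red coupler, zinc union, blue joiner, green reducer; whichever are there) into the tin on the tray. Then set the cover on the tin so that it sits down on the rim all round, level, and only then slide the tray, with the covered tin on it, fully home into the blue dock. Keep the tin upright and leave the jar, tape, wrench, hose clamp and bar clamp where they are.

Things in the scene. Friction and masses are not known exactly. Their poses are not given: they have to be found in the camera images.
- elbow: brass barbed elbow, two square-sectioned barbed legs 18 mm wide in an L, lying flat, 18 mm high, 45 x 45 mm overall. Origin halfway up, near the middle of that outline: the legs' axes cross at (-12, -12) mm and run 36 mm along +x and +y. Easy grip: across the x leg at (12, -12) mm. May be absent (None)
- tee: galvanized grey tee, 54 mm run along its x axis, branch along +y ending 29 mm from the run's axis, collars 26 mm across, lying flat, 26 mm high. Origin on the run's axis at the branch. Easy grip: along y, from the back of the run (y = -11 mm, 22 mm thick) to the branch's end (y = 29 mm). May be absent
- coupler: red plastic quick coupler, 50 mm long with black nose, eight-sided sleeve 26 mm across the flats; its long axis is its x axis, lying level; origin at the middle of its length on the axis, 13 mm above what it lies on. May be absent
- union: zinc-plated pipe union, 48 mm long, eight-sided nut 28 mm across the flats in its middle; its long axis is its x axis, lying level; origin at the middle of its length on the axis. May be absent
- joiner: blue plastic hose joiner, 52 mm long, eight-sided belt 24 mm across the flats in its middle; its long axis is its x axis, lying level; origin at the middle of its length on the axis. May be absent
- reducer: green plastic reducer, 50 mm long, eight-sided belt 28 mm across the flats from x = -16 to 8 mm, thin spigot to +x; its long axis is its x axis, lying level; origin at the middle of its length on the axis. May be absent
- turntable: round white melamine turntable, 300 mm across, its flat top 28 mm above the bench; origin on its axis at bench level. It can turn, stiffly; it need not be turned
- tin: round grey open tin with a yellow band, outer diameter 132 mm, inner diameter 124 mm, 100 mm high, floor 4 mm thick; origin at the centre of its underside, z up. It stands loose on the tray between four low black corner stops
- tin_rim (a point): centre of the tin's mouth, level with its rim
- cover: loose round cover of the tin: yellow disc 142 mm across and 4 mm thick with, below it, a grey plug 118 mm across and 7 mm deep that drops into the tin's mouth, and on top a black upright bar grip 42 mm long (its x) x 14 mm (its y) x 30 mm high. Origin at the centre of the plug's underside, z up; when seated the disc lies on the rim and the origin is 93 mm above the tin's origin
- cover_grip (a point): centre of the top of the cover's bar grip, 41 mm above the cover's origin
- tray: aluminium tray, plate 230 mm (x) x 170 mm (y) x 8 mm lying on the bench, carrying the tin (tin's centre at x = 12 mm); origin at the centre of its underside, +x is its leading end (to the dock). Its underside is slippery nylon, so it slides easily. An orange upright handle plate 22 mm (x) x 12 mm (y) stands at x = -100 mm, its top 106 mm above the bench
- tray_handle (a point): centre of the top of the tray's orange handle
- tin_place (a point): centre of the tin's place on the tray, on top of the plate
- dock: blue fixed slotted dock on the bench, open to the robot (-x) and above. Two side channels 176 mm apart inside, with lips 16 mm above the bench that overhang the tray's edges by 9 mm, run from x = 20 to 120 mm after a mouth flared from x = -8 mm; a back stop stands at x = 115 mm. Origin at bench level: when the tray is fully home the tray's origin and axes coincide with the dock's
- jar: small amber jar with white cap, 36 mm across, 40 mm high, on the bench beside the turntable; to be left alone
- tape: roll of black tape, 84 mm across, lying flat; to be left alone
- wrench: wrench lying on the bench; to be left alone
- hoseclamp: steel band hose clamp, 52 mm across, 13 mm high, lying flat; to be left alone
- barclamp: small bar clamp with orange jaws lying on the bench; to be left alone
There are look-alikes about, which are no part of the job. Several things have the shape of the cover; the one meant has the colours described above.

How it is judged:
On the way, in this order (a step that is already met when the one before it is completed fails the run):
1. every fitting present lies in the tin, before the tray is docked (horizontal distance between each of elbow, tee, coupler, union, joiner, reducer and tin below 0.062 m and z of elbow in the frame of tin between 0.004 and 0.094 m and z of tee in the frame of tin between 0.004 and 0.094 m and z of coupler in the frame of tin between 0.004 and 0.094 m and z of union in the frame of tin between 0.004 and 0.094 m and z of joiner in the frame of tin between 0.004 and 0.094 m and z of reducer in the frame of tin between 0.004 and 0.094 m and x of tray in the frame of dock below -0.03 m), for 0.2 s.
2. the cover sits seated and level on the tin, let go, with all fittings inside (all of step 1 and z of cover in the frame of tin between 0.089 and 0.0955 m and horizontal distance between cover and tin below 0.008 m and angle between cover's own z axis and vertical below 0.04 rad and contact force between the fingers and cover below 0.05 N), for 0.2 s.
3. the tray is fully home in the dock, with the covered tin on it (x of tray in the frame of dock between -0.006 and 0.006 m and y of tray in the frame of dock between -0.006 and 0.006 m and angle between the x axis of tray and the x axis of dock, either way round below 0.05 rad and height (world z) of tray below 0.006 m and horizontal distance between tin and tin_place below 0.01 m and z of tin in the frame of tray below 0.012 m and angle between tin's own z axis and vertical below 0.05 rad), for 0.2 s.
At the end, for the whole second after the job is handed in: Fittings in the tin below its rim; cover seated (origin 89-95.5 mm above the tin's, within 8 mm of its axis, tilt under 0.04 rad); tin upright within 10 mm of its place on the tray; tray home in the dock (within 6 mm both ways, 0.05 rad); all at rest and let go (all of step 3 and horizontal distance between each of elbow, tee, coupler, union, joiner, reducer and tin below 0.062 m and z of elbow in the frame of tin between 0.004 and 0.094 m and z of tee in the frame of tin between 0.004 and 0.094 m and z of coupler in the frame of tin between 0.004 and 0.094 m and z of union in the frame of tin between 0.004 and 0.094 m and z of joiner in the frame of tin between 0.004 and 0.094 m and z of reducer in the frame of tin between 0.004 and 0.094 m and z of cover in the frame of tin between 0.089 and 0.0955 m and horizontal distance between cover and tin below 0.008 m and angle between cover's own z axis and vertical below 0.04 rad and contact force between the fingers and cover below 0.05 N and linear speed of each of elbow, tee, coupler, union, joiner, reducer, cover, tin, tray below 0.02 m/s); the robot touches nothing.
It fails at once if the tin is tipped by more than 0.4 rad (angle between tin's own z axis and vertical above 0.4 rad).
It fails at once if the jar, tape, wrench, hose clamp or bar clamp is moved by more than 50 mm (distance of any of jar, tape, wrench, hoseclamp, barclamp from where it was at the start of the episode above 0.05 m).
Of elbow, tee, coupler, union, joiner, reducer only 4 to 6 are there at a start; the rules pass over those that are not, and their reading is None.
At some moment in a run one of cover, elbow, tee, coupler, union, joiner, reducer may be knocked a few centimetres aside while the robot is not near it.
Once in a run the grip may slacken for a moment while it holds something.
It also fails if it takes over 210 s, if anything falls off the work surface, if the arm or the gripper's body presses on something with over 40 N, if the wrist force passes 120 N, or if a joint passes its speed limit or range.

## Working session

There is one attempt and no reset: what is moved stays moved. The work goes in short steps, Python scripts to look and compute and a shell command to move; the robot and the scene stay as the last step left them, time stands still between calls to the robot, and variables do not carry over. Pictures are saved under pics/ and viewed, at most 14 in all, crops included, and the job is handed in when it is done.

```bash
mkdir -p pics; cat > h.py <<'E'
import numpy as np, cv2
from scipy.spatial.transform import Rotation as Ro
from workcell import bot
def grab(n):
    f=bot.grab_frame(n); f['R']=cv2.Rodrigues(np.array(f['rvec'],float))[0]; f['t']=np.array(f['tvec'],float).ravel()
    h=f['img'].shape[0]; fl=h/2/np.tan(np.radians(f['vfov'])/2)
    f['K']=np.array([[fl,0,f['cx']],[0,fl,f['cy']],[0,0,1.]]); f['d']=np.array(f['distortion'],float)
    return f
def cloud(f):
    h,w=f['z_map'].shape; u,v=np.meshgrid(np.arange(w),np.arange(h))
    p=cv2.undistortPoints(np.stack([u,v],-1).reshape(-1,1,2).astype(np.float64),f['K'],f['d']).reshape(h,w,2)
    z=f['z_map'][...,None]; c=np.concatenate([p*z,z],-1)
    W=(c-f['t'])@f['R']; W[f['z_map']<=0]=np.nan
    return W
def save(f,name,crop=None,s=1):
    im=f['img'][...,::-1]
    if crop: u0,v0,u1,v1=crop; im=im[v0:v1,u0:u1]
    cv2.imwrite('pics/'+name,cv2.resize(im,None,fx=s,fy=s,interpolation=cv2.INTER_CUBIC))
def delta(p,yaw=None):
    """tool-axes shift (units) from the present pose to world p, tool down; yaw=direction of closing line (deg)"""
    o=bot.observe(); R=Ro.from_euler('xyz',o['tool_rot']).as_matrix()
    d=R.T@(np.array(p)-o['position'])/0.2
    y=R[:,1]; cur=np.degrees(np.arctan2(y[1],y[0]))
    out='shift '+str(np.round(d,3))
    if yaw is not None:
        a=(yaw-cur+90)%180-90; out+=f' rz {-a/90:.3f} (alt {-(a-180*np.sign(a))/90:.3f})'
    print(out,'q7',round(o['qpos'][6],2),'closing dir',round(cur,1))
E
cat > a.py <<'E'
from h import *
o=bot.observe(); print({k:np.round(v,3) for k,v in o.items()})
for n in('top','scene'):
    f=grab(n); save(f,n+'0.png',s=1.56); np.savez(n+'0.npz',W=cloud(f),img=f['img']); print(n,f['t'],-f['R'].T@f['t'])
E
python3 a.py
```

```text
{'clock': np.float64(0.0), 'qpos': array([-1.416,  0.522, -0.036,  1.6  ,  0.021,  1.021, -0.113]), 'qd': array([ 0.001, -0.002,  0.001, -0.001,  0.   , -0.   , -0.   ]), 'joint_efforts': array([-1.0000e-03, -9.2713e+01,  1.9790e+00, -3.6993e+01,  1.8000e-02,
        8.0000e-03, -0.0000e+00]), 'position': array([0.139, 0.609, 0.22 ]), 'tool_rot': array([-3.14 ,  0.   ,  2.917]), 'force': array([ 0.124,  0.19 , -0.068]), 'moment': array([-0.006, -0.017, -0.033]), 'finger_force': np.float64(0.0), 'grip_width': np.float64(0.086)}
top [-0.06966149  0.47764926  1.58298411] [ 0.13453346 -0.06875965  1.6480331 ]
scene [ 0.2774705  -0.14459471  1.53912195] [1.34353058 0.36254821 0.72820209]
```

View pics/top0.png

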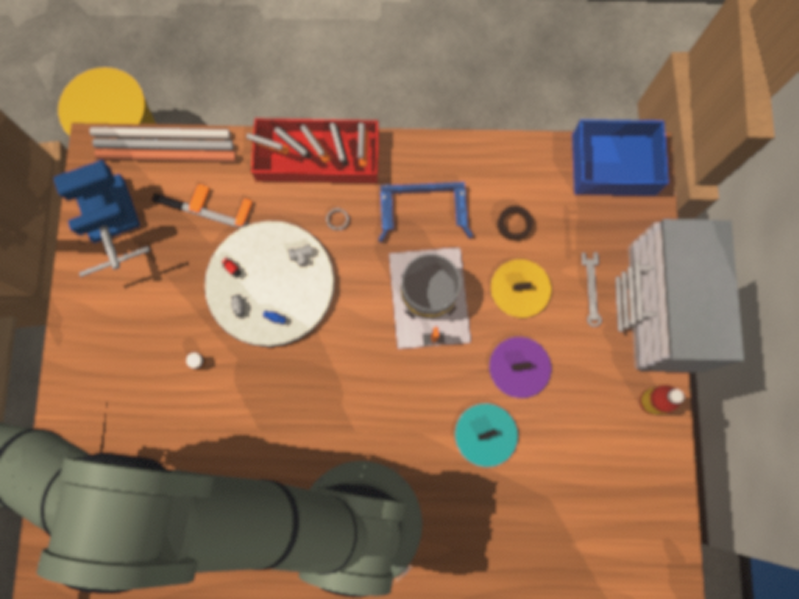

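View pics/scene0.png

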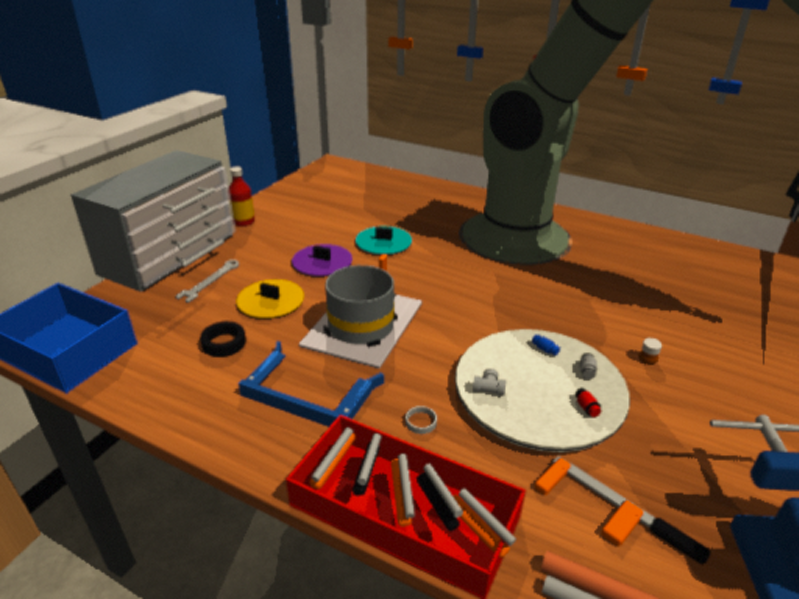

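The top view shows the turntable at (270,283) with four fittings: red coupler (232,267), grey tee (302,254), zinc union (238,305) and blue joiner (275,316). The elbow and reducer appear to be absent. The tin on its tray is at (430,290) and the dock at (425,210). There are three cover shapes: yellow (521,288), purple (520,367) and teal (487,435). Yellow matches the description.

Next I'll measure them and make one confirming crop.

```bash
cat > m.py <<'E'
from h import *
import sys
def blobs(W,img,ctr,rad,zlo,zhi=0.12):
    m=(np.hypot(W[...,0]-ctr[0],W[...,1]-ctr[1])<rad)&(W[...,2]>zlo)&(W[...,2]<zhi)
    n,l=cv2.connectedComponents(m.astype(np.uint8))
    for i in range(1,n):
        s=l==i
        if s.sum()<15: continue
        P=W[s]; c,(a,b),ang=cv2.minAreaRect((P[:,:2]*1000).astype(np.float32))
        if a<b: a,b,ang=b,a,ang+90
        print(s.sum(),'c',np.round(c,1),'LxW',round(a),round(b),'long axis deg',round(ang%180,1),'z',np.round(np.percentile(P[:,2],[2,50,98]),3),'mean',np.round(P.mean(0),3),'rgb',img[s].mean(0).astype(int),'px',np.round(np.argwhere(s).mean(0))[::-1])
if __name__=='__main__':
    for n in('top','scene'):
        d=np.load(n+'0.npz'); W,img=d['W'],d['img']; print(n)
        if n=='top':
            for u,v in[(270,283),(430,290),(521,288),(425,188),(404,330)]: print((u,v),np.round(W[int(v/1.56),int(u/1.56)],3))
            C=W[int(283/1.56),int(270/1.56)]
        w=W[...,2]; tt=(np.abs(w-.028)<.004)&(img.min(-1)>140)&(np.hypot(W[...,0]-C[0],W[...,1]-C[1])<.2)
        print('tt',cv2.minEnclosingCircle((W[tt][:,:2]*1000).astype(np.float32)),np.median(w[tt]))
        c0=cv2.minEnclosingCircle((W[tt][:,:2]*1000).astype(np.float32))[0]; 
        blobs(W,img,np.array(c0)/1000,.145,.035)
E
python3 m.py; python3 - <<'E'
import cv2,numpy as np
im=np.load('top0.npz')['img'][...,::-1]
a=cv2.resize(im[130:230,120:220],None,fx=5,fy=5,interpolation=2);b=cv2.resize(im[150:210,240:360],(300*2-200,200),interpolation=2)
c=np.zeros((500,800,3),np.uint8);c[:,:500]=a;c[:150,500:800]=cv2.resize(im[150:210,240:360],(300,150));c[160:500,500:800]=cv2.resize(im[190:303,280:380],(300,340));cv2.imwrite('pics/crop1.png',c)
E
```

```text
top
(270, 283) [0.538 0.223 0.028]
(430, 290) [ 0.534 -0.149  0.013]
(521, 288) [ 0.534 -0.356  0.043]
(425, 188) [ 0.779 -0.135  0.031]
(404, 330) [ 0.437 -0.088  0.006]
tt ((539.8526611328125, 227.54664611816406), 149.4425506591797) 0.0271671677833698
136 c [599.3 153.5] LxW 53 44 long axis deg 105.2 z [0.036 0.049 0.057] mean [0.601 0.154 0.048] rgb [168 160 149] px [192. 163.]
92 c [567.8 312.8] LxW 51 23 long axis deg 46.4 z [0.037 0.048 0.056] mean [0.568 0.313 0.048] rgb [163  80  71] px [148. 171.]
101 c [477.5 292.4] LxW 50 29 long axis deg 14.7 z [0.036 0.051 0.058] mean [0.476 0.292 0.05 ] rgb [148 141 131] px [152. 196.]
90 c [453.  208.7] LxW 52 23 long axis deg 70.9 z [0.038 0.048 0.057] mean [0.452 0.209 0.047] rgb [ 96 115 158] px [175. 203.]
scene
tt ((542.6627197265625, 225.57003784179688), 148.82107543945312) 0.029206888491736797
138 c [459.2 205.8] LxW 54 24 long axis deg 74.4 z [0.036 0.048 0.055] mean [0.461 0.208 0.047] rgb [ 32  61 112] px [349. 220.]
158 c [480.4 292.1] LxW 50 28 long axis deg 17.1 z [0.037 0.052 0.059] mean [0.487 0.293 0.05 ] rgb [103  98  85] px [377. 234.]
247 c [603.  151.4] LxW 54 45 long axis deg 107.5 z [0.039 0.051 0.057] mean [0.611 0.154 0.05 ] rgb [128 123 108] px [313. 245.]
184 c [570.8 312.9] LxW 52 27 long axis deg 44.5 z [0.036 0.05  0.056] mean [0.577 0.313 0.049] rgb [115  22  16] px [377. 257.]
```

View pics/crop1.png

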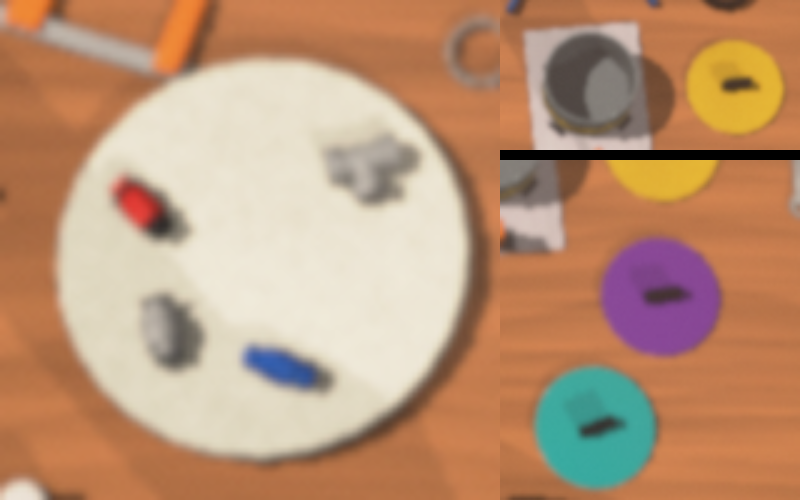

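The crop confirms it: tee, coupler, union and joiner are on the turntable, and the yellow-disc cover with the black grip is at (735,85) in the inset. The purple and teal ones are look-alikes. Next I'll measure the tin, tray, cover and dock.

```bash
cat > t.py <<'E'
from h import *
def circ(P):
    P=P[:,:2]*1000; A=np.c_[2*P,np.ones(len(P))]; 
    for _ in range(4):
        s=np.linalg.lstsq(A,(P**2).sum(1),rcond=None)[0]; r=np.sqrt(s[2]+s[0]**2+s[1]**2)
        e=abs(np.hypot(*(P-s[:2]).T)-r); k=e<4
        P,A=P[k],A[k]
    return np.round([s[0],s[1],r],1),len(P)
def scan(W,img):
    X,Y,Z=np.moveaxis(W,-1,0)
    rim=(np.hypot(X-.54,Y+.14)<.09)&(abs(Z-.108)<.005); print('rim',circ(W[rim]) if rim.sum()>20 else None,rim.sum())
    hsv=cv2.cvtColor(img,cv2.COLOR_RGB2HSV).astype(int)
    yel=(hsv[...,0]>18)&(hsv[...,0]<32)&(hsv[...,1]>130)&(np.hypot(X-.54,Y+.35)<.13)&(Z<.03)
    print('cover disc',cv2.minEnclosingCircle((W[yel][:,:2]*1000).astype(np.float32)),W[yel].mean(0).round(3))
    g=(np.hypot(X-.54,Y+.355)<.06)&(Z>.025)&(Z<.08)
    if g.sum()>5: print('grip',cv2.minAreaRect((W[g][:,:2]*1000).astype(np.float32)),np.percentile(Z[g],[50,98]).round(3),W[g].mean(0).round(3))
    tr=(np.abs(X-.52)<.17)&(np.abs(Y+.13)<.15)&(abs(Z-.008)<.006)&(hsv[...,1]<60)&(img.min(-1)>90)
    print('tray',cv2.minAreaRect((W[tr][:,:2]*1000).astype(np.float32)))
    h=(np.hypot(X-.43,Y+.15)<.05)&(Z>.09)&(Z<.12); print('handle',W[h].mean(0).round(3) if h.any() else None,h.sum())
    b=(hsv[...,0]>105)&(hsv[...,0]<125)&(hsv[...,1]>110)&(abs(Y+.13)<.2)&(X>.6)&(X<.87)
    d=W[b]; print('dock',cv2.minAreaRect((d[:,:2]*1000).astype(np.float32)),np.percentile(d[:,2],[5,50,95]).round(3))
    return d
if __name__=='__main__':
    for n in('top','scene'):
        d=np.load(n+'0.npz'); print(n); D=scan(d['W'],d['img'])
        for k in range(640,860,15):
            q=D[abs(D[:,0]*1000-k)<4]
            if len(q): print(k,'y',np.percentile(q[:,1],[2,98]).round(3),'inner',[q[q[:,1]<-.14][:,1].max().round(3) if (q[:,1]<-.14).any() else None,q[q[:,1]>-.14][:,1].min().round(3) if (q[:,1]>-.14).any() else None],'z',q[:,2].max().round(3))
E
python3 t.py
```

```text
top
rim (array([ 526. , -146.4,   63.7]), 101) 101
cover disc ((543.4751586914062, -364.7542724609375), 72.28633880615234) [ 0.541 -0.365  0.009]
grip ((538.6741333007812, -362.6355895996094), (15.615500450134277, 41.66130828857422), 4.417056083679199) [0.038 0.047] [ 0.539 -0.363  0.038]
tray ((515.3026123046875, -148.22023010253906), (227.9609832763672, 167.79989624023438), 6.320539951324463)
handle [ 0.444 -0.152  0.101] 57
dock ((734.8162231445312, -133.12930297851562), (100.6173095703125, 194.25511169433594), 3.9810914993286133) [0.014 0.021 0.028]
685 y [-0.051 -0.039] inner [None, np.float64(-0.051)] z 0.027
700 y [-0.231 -0.039] inner [np.float64(-0.221), np.float64(-0.05)] z 0.029
715 y [-0.229 -0.04 ] inner [np.float64(-0.218), np.float64(-0.05)] z 0.024
730 y [-0.229 -0.038] inner [np.float64(-0.218), np.float64(-0.05)] z 0.028
745 y [-0.229 -0.038] inner [np.float64(-0.219), np.float64(-0.049)] z 0.025
760 y [-0.222 -0.059] inner [np.float64(-0.214), np.float64(-0.045)] z 0.029
775 y [-0.206 -0.068] inner [np.float64(-0.214), np.float64(-0.075)] z 0.032
790 y [-0.218 -0.2
[... 655 characters left out ...]
] z 0.024
670 y [-0.241 -0.033] inner [np.float64(-0.239), np.float64(-0.041)] z 0.026
685 y [-0.237 -0.035] inner [np.float64(-0.231), np.float64(-0.06)] z 0.025
700 y [-0.236 -0.034] inner [np.float64(-0.214), np.float64(-0.056)] z 0.026
715 y [-0.233 -0.032] inner [np.float64(-0.212), np.float64(-0.057)] z 0.026
730 y [-0.233 -0.032] inner [np.float64(-0.21), np.float64(-0.056)] z 0.027
745 y [-0.225 -0.031] inner [np.float64(-0.208), np.float64(-0.055)] z 0.028
760 y [-0.229 -0.031] inner [np.float64(-0.209), np.float64(-0.053)] z 0.026
775 y [-0.228 -0.033] inner [np.float64(-0.208), np.float64(-0.075)] z 0.033
790 y [-0.219 -0.056] inner [np.float64(-0.141), np.float64(-0.139)] z 0.034
```

```bash
python3 - <<'E'
from h import *
delta([.569,.313,.2],135.5)
E
```

```text
shift [-2.424 -0.963  0.102] rz -0.649 (alt 1.351) q7 -0.11 closing dir 77.1
```

```bash
python3 -m inch '[[-1,-0.4,0,0,0,0,1],[-1,-0.4,0,0,0,0,1],[-1,-0.4,0,0,0,0,1],[-1,-0.4,0,0,0,0,1],[-1,-0.4,0,0,0,0,1]]' 40; python3 -m inch '[[-1,-0.4,0,0,0,0,1],[-1,-0.4,0,0,0,0,1],[-1,-0.4,0,0,0,0,1],[-1,-0.4,0,0,0,0,1],[-1,-0.4,0,0,0,0,1]]'; python3 -m inch '[[-0.424,-0.163,0.1,0,0,-0.65,1],[-0.424,-0.163,0.1,0,0,-0.65,1],[-0.424,-0.163,0.1,0,0,-0.65,1],[-0.424,-0.163,0.1,0,0,-0.65,1],[-0.424,-0.163,0.1,0,0,-0.65,1],[-0.424,-0.163,0.1,0,0,-0.65,1]]'
cat > w.py <<'E'
from h import *
import sys
from m import blobs
f=grab('wrist'); W=cloud(f); save(f,sys.argv[1],s=1.2)
x,y,r,z=map(float,sys.argv[2:6]); blobs(W,f['img'],(x,y),r,z)
E
python3 - <<'E'
from h import *
delta([.569,.313,.046],135.5)
E
python3 w.py w1.png .569 .313 .06 .035
```

```text
clock: 0.72
position: [0.3186, 0.485, 0.2205]
tool_rot: [-3.141, 0.001, 2.913]
force: [-0.4, 0.5, 0.3]
grip_width: 0.0856
finger_force: 0.0
clock: 1.35
position: [0.4946, 0.3632, 0.2202]
tool_rot: [-3.141, -0.0, 2.914]
force: [-0.6, 0.8, 0.4]
grip_width: 0.0852
finger_force: 0.0
clock: 2.1
position: [0.5676, 0.3154, 0.2004]
tool_rot: [3.141, -0.0, -2.339]
force: [-0.1, 0.7, -0.4]
grip_width: 0.0854
finger_force: 0.0
shift [ 0.004 -0.014  0.772] rz 0.006 (alt -1.994) q7 1.67 closing dir 136.0
1235 c [569.8 315.1] LxW 51 26 long axis deg 45.6 z [0.041 0.051 0.056] mean [0.569 0.314 0.051] rgb [106  36  34] px [252. 171.]
```

View pics/w1.png

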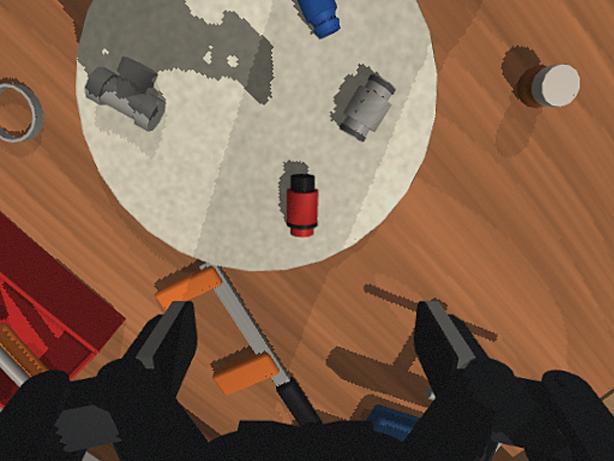

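The wrist view shows the coupler at (302,205), aligned between the fingers, and its size and height check out. Grasping it now.

```bash
python3 -m inch '[[0,0,0.5,0,0,0,1],[0,0,0.77,0,0,0,1],[0,0,0.77,0,0,0,1],[0,0,0.77,0,0,0,1],[0,0,0.77,0,0,0,1],[0,0,0.77,0,0,0,0],[0,0,0.77,0,0,0,0],[0,0,0.77,0,0,0,0],[0,0,0.77,0,0,0,0],[0,0,0.77,0,0,0,0]]' 50; python3 -m inch '[[0,0,-0.6,0,0,0,0],[0,0,-0.6,0,0,0,0],[0,0,-0.6,0,0,0,0]]'
python3 - <<'E'
from h import *
delta([.535,-.135,.18],90)
E
```

```text
clock: 3.4
position: [0.569, 0.3134, 0.0466]
tool_rot: [-3.142, -0.0, -2.345]
force: [-0.4, 0.1, -0.3]
grip_width: 0.0001
finger_force: 0.0
clock: 3.78
position: [0.5709, 0.3145, 0.1713]
tool_rot: [-3.14, 0.007, -2.346]
force: [0.2, -0.2, -0.9]
grip_width: 0.0001
finger_force: 0.0
shift [ 1.731 -1.445 -0.053] rz 0.507 (alt -1.493) q7 1.66 closing dir 135.6
```

```bash
python3 w.py w2.png .54 .2275 .16 .036
```

```text
517 c [463.8 226.5] LxW 27 16 long axis deg 133.3 z [0.039 0.048 0.051] mean [0.463 0.227 0.047] rgb [ 36  66 117] px [274.   9.]
2876 c [601.5 153.8] LxW 56 43 long axis deg 105.5 z [0.038 0.052 0.056] mean [0.602 0.156 0.051] rgb [93 91 87] px [93. 73.]
1837 c [479.4 293.6] LxW 48 29 long axis deg 14.7 z [0.044 0.053 0.058] mean [0.48  0.292 0.053] rgb [111 108 102] px [315.  86.]
1478 c [569.9 314.8] LxW 50 26 long axis deg 45.7 z [0.041 0.051 0.056] mean [0.568 0.314 0.051] rgb [107  36  34] px [255. 177.]
```

View pics/w2.png

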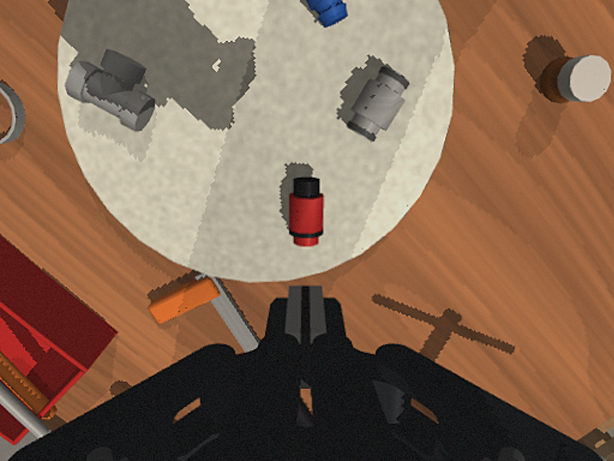

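The coupler at (305,215) hasn't moved, but the fingers shut on nothing. I'll check where the fingertips are in the wrist depth against the reported TCP.

```bash
python3 - <<'E'
from h import *
f=grab('wrist');W=cloud(f)
o=bot.observe();print(o['position'],o['tool_rot'],o['grip_width'],o['qpos'].round(3) if hasattr(o['qpos'],'round') else o['qpos'])
for p in[(254,243),(254,255),(240,255),(270,255),(254,280),(230,320)]: print(p,W[p[1],p[0]].round(3),f['z_map'][p[1],p[0]])
P=cv2.projectPoints(np.array([o['position'],o['position']-[0,0,.017],[.569,.314,.041]]),f['R'],f['t'],f['K'],f['d'])[0].reshape(-1,2);print(P.round(0), -f['R'].T@f['t'])
t=grab('top');save(t,'x.png');V=cloud(t);m=(V[...,2]>.1)&(V[...,2]<.2)&(np.hypot(V[...,0]-.57,V[...,1]-.31)<.1);print(m.sum(),V[m].mean(0) if m.any() else 0)
E
```

```text
[0.56907654 0.31337111 0.16697498] [-3.14126908e+00  6.89066211e-04 -2.34550088e+00] 0.0004371142921725897 [-0.466  0.621 -0.198  1.574  0.14   0.959  1.659]
(254, 243) [0.562 0.306 0.19 ] 0.14794965
(254, 255) [0.562 0.306 0.201] 0.13677612
(240, 255) [0.566 0.302 0.202] 0.1361579
(270, 255) [0.56  0.314 0.193] 0.14559036
(254, 280) [0.563 0.307 0.218] 0.121317685
(230, 320) [0.563 0.297 0.248] 0.09058177
[[254. 240.]
 [254. 227.]
 [255. 177.]] [0.51309187 0.2567579  0.32233085]
0 0
```

```bash
python3 - <<'E'
from h import *
o=bot.observe();print(o['position'])
f=grab('scene');W=cloud(f);m=(np.hypot(W[...,0]-.569,W[...,1]-.313)<.06)&(W[...,2]>.08)&(W[...,2]<.3)
P=W[m];print(m.sum());
for z in np.arange(.13,.28,.01):
    q=P[abs(P[:,2]-z)<.005]
    if len(q):print(z.round(3),len(q),q.min(0).round(3),q.max(0).round(3))
ij=np.argwhere(m);print(ij.min(0),ij.max(0));a,b=ij.min(0),ij.max(0)
save(f,'s2.png',(b[1]-130,b[0]-120,b[1]+90,b[0]+60),3)
E
```

```text
[0.56864981 0.3131505  0.16599086]
1128
0.18 11 [0.571 0.299 0.179] [0.58  0.323 0.185]
0.19 42 [0.564 0.298 0.185] [0.584 0.325 0.195]
0.2 46 [0.564 0.298 0.195] [0.585 0.325 0.205]
0.21 37 [0.566 0.3   0.206] [0.583 0.323 0.215]
0.22 39 [0.552 0.303 0.215] [0.594 0.34  0.225]
0.23 107 [0.549 0.282 0.225] [0.602 0.345 0.235]
0.24 97 [0.547 0.274 0.235] [0.607 0.349 0.245]
0.25 132 [0.534 0.267 0.245] [0.613 0.356 0.255]
0.26 141 [0.535 0.267 0.255] [0.619 0.36  0.265]
0.27 171 [0.524 0.265 0.265] [0.62  0.361 0.275]
0.28 166 [0.536 0.275 0.275] [0.608 0.348 0.285]
[173 371] [217 420]
```

View pics/s2.png

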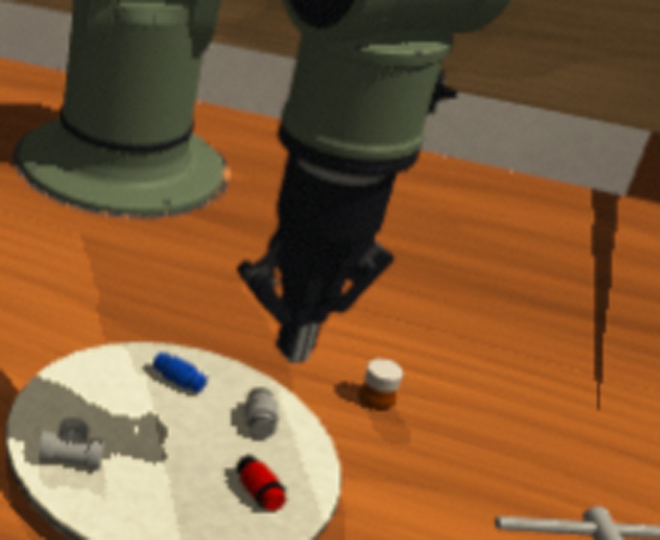

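Both cameras put the shut fingertips at z≈0.180 while the TCP reads 0.166. So the real tips are about 32 mm higher than the description implies, and I'll aim 32 mm lower by reported z, watching the force.

```bash
python3 -m inch '[[0,0,0.3,0,0,0,1],[0,0,0.58,0,0,0,1],[0,0,0.65,0,0,0,1],[0,0,0.68,0,0,0,1],[0,0,0.7,0,0,0,1],[0,0,0.72,0,0,0,1],[0,0,0.72,0,0,0,0],[0,0,0.72,0,0,0,0],[0,0,0.72,0,0,0,0],[0,0,0.72,0,0,0,0],[0,0,0.72,0,0,0,0]]' 50; python3 -m inch '[[0,0,-0.3,0,0,0,0],[0,0,-0.7,0,0,0,0],[0,0,-0.7,0,0,0,0],[0,0,-0.7,0,0,0,0]]'
python3 - <<'E'
from h import *
delta([.53,-.145,.16],90)
E
```

```text
clock: 5.35
position: [0.5691, 0.3135, 0.023]
tool_rot: [-3.141, 0.0, -2.345]
force: [-1.0, -1.1, 5.3]
grip_width: 0.0249
finger_force: 49.1
clock: 5.85
position: [0.5694, 0.3136, 0.1634]
tool_rot: [-3.141, 0.002, -2.346]
force: [0.2, -0.2, -0.8]
grip_width: 0.0246
finger_force: 49.6
shift [ 1.776 -1.463  0.015] rz 0.507 (alt -1.493) q7 1.66 closing dir 135.6
```

```bash
python3 -m inch '[[0.852,-0.734,0,0,0,0,0],[0.852,-0.734,0,0,0,0,0],[0.852,-0.734,0,0,0,0,0],[0.852,-0.734,0,0,0,0,0],[0.852,-0.734,0,0,0,0,0]]'; python3 -m inch '[[0.852,-0.734,0,0,0,0,0],[0.852,-0.734,0,0,0,0,0],[0.852,-0.734,0,0,0,0,0],[0.852,-0.734,0,0,0,0,0],[0.852,-0.734,0,0,0,0,0],[0.852,-0.734,0,0,0,0,0]]'; python3 - <<'E'
from h import *
delta([.538,-.137,.045])
E
```

```text
clock: 6.48
position: [0.5539, 0.0854, 0.1609]
tool_rot: [3.141, -0.003, -2.35]
force: [0.0, 0.5, -1.0]
grip_width: 0.0247
finger_force: 49.6
clock: 7.22
position: [0.5404, -0.1338, 0.1616]
tool_rot: [3.14, -0.0, -2.344]
force: [-0.4, 0.2, -0.4]
grip_width: 0.0242
finger_force: 49.6
shift [ 0.02  -0.004  0.583] q7 2.41 closing dir 135.7
```

```bash
python3 -m inch '[[0.02,0,0.3,0,0,0,0],[0.02,0,0.54,0,0,0,0],[0.02,0,0.57,0,0,0,0],[0.02,0,0.57,0,0,0,0],[0.02,0,0.57,0,0,0,0.45],[0.02,0,0.57,0,0,0,0.45],[0.02,0,0.57,0,0,0,0.45],[0.02,0,0.3,0,0,0,0.45],[0.02,0,0,0,0,0,0.45],[0.02,0,0,0,0,0,0.45]]'; python3 - <<'E'
from h import *
delta([.454,.208,.16],162.5)
f=grab('top');W=cloud(f)
from m import blobs
blobs(W,f['img'],(.54,.2275),.145,.036)
E
```

```text
clock: 8.48
position: [0.5398, -0.1389, 0.1671]
tool_rot: [-3.136, 0.004, -2.346]
force: [0.4, 0.4, 0.1]
grip_width: 0.0384
finger_force: 0.0
shift [-0.939  1.52   0.03 ] rz -0.299 (alt 1.701) q7 2.41 closing dir 135.6
134 c [598.1 152.4] LxW 54 44 long axis deg 107.7 z [0.039 0.048 0.056] mean [0.601 0.154 0.048] rgb [169 161 150] px [192. 163.]
100 c [477.6 292.4] LxW 49 28 long axis deg 11.6 z [0.039 0.05  0.059] mean [0.477 0.292 0.05 ] rgb [170 162 151] px [152. 196.]
92 c [452.5 208.4] LxW 55 24 long axis deg 63.8 z [0.038 0.047 0.054] mean [0.452 0.208 0.046] rgb [ 99 117 159] px [175. 203.]
```

```bash
python3 -m inch '[[-0.9,0.65,0,0,0,0.98,1],[-0.9,0.65,0,0,0,0.98,1],[-0.9,0.65,0,0,0,0.98,1],[-0.9,0.65,0,0,0,0.98,1],[-0.9,0.65,0,0,0,0.98,1],[-0.9,0.65,0,0,0,0.98,1],[-0.9,0.65,0,0,0,0.98,1],[-0.9,0.65,0,0,0,0.98,1],[-0.9,0.65,0,0,0,0.98,1],[-0.9,0.65,0,0,0,0.98,1]]'; python3 - <<'E'
from h import *
delta([.601,.153,.16],16.5)
E
```

```text
clock: 9.78
position: [0.5702, 0.0812, 0.1618]
tool_rot: [-3.14, -0.001, 2.399]
force: [-0.6, -0.2, -0.5]
grip_width: 0.0854
finger_force: 0.0
shift [0.129 0.369 0.008] rz 0.344 (alt -1.656) q7 0.7 closing dir 47.5
```

```bash
python3 -m inch '[[0.13,0.37,0,0,0,0.344,1],[0.13,0.37,0,0,0,0.344,1],[0.13,0.37,0,0,0,0.344,1],[0.13,0.37,0,0,0,0.344,1],[0.13,0.37,0,0,0,0.344,1]]'; python3 w.py w3.png .54 .2275 .145 .036;python3 - <<'E'
from h import *
delta([.601,.153,.022],16)
E
```

```text
clock: 10.4
position: [0.6014, 0.153, 0.1624]
tool_rot: [-3.141, 0.0, 1.862]
force: [0.3, -0.1, 1.1]
grip_width: 0.0854
finger_force: 0.0
1924 c [454.  209.1] LxW 53 26 long axis deg 69.9 z [0.038 0.049 0.053] mean [0.457 0.21  0.048] rgb [ 30  57 103] px [103.  69.]
2358 c [602.1 153.5] LxW 55 42 long axis deg 105.7 z [0.04  0.052 0.056] mean [0.604 0.156 0.051] rgb [121 119 112] px [258. 181.]
shift [ 0.001 -0.002  0.702] rz 0.007 (alt -1.993) q7 0.15 closing dir 16.6
```

```bash
python3 -m inch '[[0,0,0.3,0,0,0,1],[0,0,0.58,0,0,0,1],[0,0,0.68,0,0,0,1],[0,0,0.7,0,0,0,1],[0,0,0.7,0,0,0,1],[0,0,0.7,0,0,0,0],[0,0,0.7,0,0,0,0],[0,0,0.7,0,0,0,0],[0,0,0.7,0,0,0,0]]' 50; python3 -m inch '[[0,0,-0.3,0,0,0,0],[0,0,-0.7,0,0,0,0],[0,0,-0.7,0,0,0,0],[0,0,-0.7,0,0,0,0]]'
python3 - <<'E'
from h import *
delta([.518,-.155,.16])
E
```

```text
clock: 11.58
position: [0.6019, 0.1536, 0.0235]
tool_rot: [3.141, -0.0, 1.858]
force: [-3.5, 0.7, 9.5]
grip_width: 0.039
finger_force: 49.4
clock: 12.08
position: [0.6019, 0.1536, 0.1635]
tool_rot: [3.14, -0.0, 1.858]
force: [0.5, -0.2, -1.4]
grip_width: 0.0386
finger_force: 51.8
shift [-1.361 -0.84   0.015] q7 0.15 closing dir 16.5
```

```bash
python3 -m inch '[[-0.68,-0.42,0,0,0,0,0],[-0.68,-0.42,0,0,0,0,0],[-0.68,-0.42,0,0,0,0,0],[-0.68,-0.42,0,0,0,0,0]]'; python3 -m inch '[[-0.68,-0.42,0,0,0,0,0],[-0.68,-0.42,0,0,0,0,0],[-0.68,-0.42,0,0,0,0,0],[-0.68,-0.42,0,0,0,0,0],[-0.68,-0.42,0.1,0,0,0,0],[-0.68,-0.42,0.4,0,0,0,0],[-0.68,-0.42,0.5,0,0,0,0],[-0.68,-0.42,0.5,0,0,0,0],[-0.68,-0.42,0.5,0,0,0,0.62],[-0.68,-0.42,0.5,0,0,0,0.62],[-0.68,-0.42,0.5,0,0,0,0.62],[-0.68,-0.42,0.2,0,0,0,0.62],[-0.68,-0.42,0,0,0,0,0.62],[-0.68,-0.42,0,0,0,0,0.62]]';  python3 - <<'E'
from h import *
delta([.456,.208,.16],161)
f=grab('top');W=cloud(f)
from m import blobs
blobs(W,f['img'],(.54,.2275),.145,.036)
E
```

```text
clock: 12.58
position: [0.5581, -0.0038, 0.1612]
tool_rot: [-3.139, 0.0, 1.854]
force: [-1.2, 0.5, -0.4]
grip_width: 0.0387
finger_force: 51.7
clock: 14.32
position: [0.519, -0.1555, 0.1657]
tool_rot: [3.137, 0.002, 1.858]
force: [-0.2, -0.2, -0.3]
grip_width: 0.0532
finger_force: 0.0
shift [1.832 0.212 0.026] rz 0.394 (alt -1.606) q7 0.69 closing dir 16.5
100 c [477.7 292.9] LxW 49 27 long axis deg 13.6 z [0.037 0.05  0.058] mean [0.477 0.292 0.05 ] rgb [160 152 142] px [152. 196.]
79 c [452.9 211.7] LxW 48 26 long axis deg 76.8 z [0.037 0.048 0.057] mean [0.453 0.211 0.048] rgb [103 120 163] px [174. 203.]
```

```bash
python3 -m inch '[[0.916,0.106,0,0,0,0,1],[0.916,0.106,0,0,0,0,1],[0.916,0.106,0,0,0,0,1],[0.916,0.106,0,0,0,0,1]]'; python3 -m inch '[[0.916,0.106,0,0,0,0.4,1],[0.916,0.106,0,0,0,0.4,1],[0.916,0.106,0,0,0,0.4,1],[0.916,0.106,0,0,0,0.4,1],[0.916,0.106,0,0,0,0.4,1],[0.916,0.106,0,0,0,0.4,1]]';python3 w.py w4.png .54 .2275 .145 .036;python3 - <<'E'
from h import *
delta([.456,.208,.022],160)
E
```

```text
clock: 14.88
position: [0.4847, 0.0311, 0.1617]
tool_rot: [-3.14, -0.001, 1.865]
force: [-0.9, -0.5, -0.6]
grip_width: 0.0854
finger_force: 0.0
clock: 15.62
position: [0.4546, 0.2068, 0.1623]
tool_rot: [-3.142, 0.001, 1.231]
force: [-0.3, -1.0, -0.3]
grip_width: 0.0851
finger_force: 0.0
1943 c [479.2 293.4] LxW 48 29 long axis deg 15.2 z [0.046 0.053 0.058] mean [0.479 0.293 0.053] rgb [106 103  98] px [247.  74.]
1458 c [454.4 208.6] LxW 52 24 long axis deg 70.8 z [0.041 0.049 0.054] mean [0.455 0.211 0.049] rgb [ 32  61 110] px [254. 178.]
shift [0.008 0.004 0.702] rz 0.005 (alt -1.995) q7 -0.58 closing dir -19.5
```

```bash
python3 -m inch '[[0,0,0.3,0,0,0,1],[0.01,0,0.58,0,0,0,1],[0.01,0,0.68,0,0,0,1],[0.01,0,0.71,0,0,0,1],[0.01,0,0.71,0,0,0,1],[0.01,0,0.71,0,0,0,0],[0.01,0,0.71,0,0,0,0],[0.01,0,0.71,0,0,0,0],[0.01,0,0.71,0,0,0,0],[0.01,0,0.71,0,0,0,0]]' 50; python3 -m inch '[[0,0,-0.3,0,0,0,0],[0,0,-0.7,0,0,0,0],[0,0,-0.7,0,0,0,0],[0,0,-0.7,0,0,0,0]]'
python3 - <<'E'
from h import *
delta([.532,-.165,.16])
E
```

```text
clock: 16.92
position: [0.4552, 0.2103, 0.0211]
tool_rot: [3.141, -0.001, 1.23]
force: [-2.0, 0.4, 10.3]
grip_width: 0.0227
finger_force: 48.5
clock: 17.42
position: [0.4554, 0.2107, 0.1618]
tool_rot: [3.14, -0.002, 1.23]
force: [-0.2, -0.0, -0.3]
grip_width: 0.0226
finger_force: 49.7
shift [-1.643  0.988  0.006] q7 -0.56 closing dir -19.5
```

```bash
python3 -m inch '[[-0.82,0.49,0,0,0,0,0],[-0.82,0.49,0,0,0,0,0],[-0.82,0.49,0,0,0,0,0],[-0.82,0.49,0,0,0,0,0]]'; python3 -m inch '[[-0.82,0.49,0,0,0,0,0],[-0.82,0.49,0,0,0,0,0],[-0.82,0.49,0,0,0,0,0],[-0.82,0.49,0,0,0,0,0],[-0.82,0.49,0.1,0,0,0,0],[-0.82,0.49,0.4,0,0,0,0],[-0.82,0.49,0.43,0,0,0,0],[-0.82,0.49,0.43,0,0,0,0],[-0.82,0.49,0.43,0,0,0,0.45],[-0.82,0.49,0.43,0,0,0,0.45],[-0.82,0.49,0.43,0,0,0,0.45],[-0.82,0.49,0.2,0,0,0,0.45],[-0.82,0.49,0,0,0,0,0.45],[-0.82,0.49,0,0,0,0,0.45]]';  python3 - <<'E'
from h import *
delta([.479,.293,.16],105)
f=grab('top');W=cloud(f)
from m import blobs
blobs(W,f['img'],(.54,.2275),.145,.036)
E
```

```text
clock: 17.92
position: [0.4924, 0.0179, 0.1598]
tool_rot: [-3.141, 0.002, 1.223]
force: [0.8, 1.0, -0.2]
grip_width: 0.0228
finger_force: 49.7
clock: 19.68
position: [0.5314, -0.1649, 0.1635]
tool_rot: [3.137, -0.001, 1.23]
force: [-0.0, 0.5, -0.6]
grip_width: 0.0381
finger_force: 0.0
shift [ 2.07  -1.013  0.015] rz 0.616 (alt -1.384) q7 0.19 closing dir -19.5
101 c [477.  292.3] LxW 50 27 long axis deg 11.2 z [0.039 0.051 0.06 ] mean [0.477 0.291 0.05 ] rgb [158 151 141] px [152. 196.]
```

```bash
python3 -m inch '[[0.9,-0.44,0,0,0,0,1],[0.9,-0.44,0,0,0,0,1],[0.9,-0.44,0,0,0,0,1],[0.9,-0.44,0,0,0,0,1]]'; python3 -m inch '[[0.9,-0.44,0,0,0,0,1],[0.9,-0.44,0,0,0,0,1],[0.9,-0.44,0,0,0,0,1],[0.9,-0.44,0,0,0,0,1]]'; python3 -m inch '[[0.27,-0.13,0,0,0,0.62,1],[0.27,-0.13,0,0,0,0.62,1],[0.27,-0.13,0,0,0,0.62,1],[0.27,-0.13,0,0,0,0.62,1],[0.27,-0.13,0,0,0,0.62,1],[0.27,-0.13,0,0,0,0.62,1]]';python3 w.py w5.png .54 .2275 .145 .036;python3 - <<'E'
from h import *
delta([.479,.293,.022],105)
E
```

```text
clock: 20.23
position: [0.5063, 0.0387, 0.1596]
tool_rot: [-3.14, -0.0, 1.235]
force: [0.1, -1.5, -0.1]
grip_width: 0.0855
finger_force: 0.0
clock: 20.72
position: [0.4834, 0.2371, 0.1596]
tool_rot: [-3.14, 0.001, 1.235]
force: [0.5, -1.3, 0.0]
grip_width: 0.0854
finger_force: 0.0
clock: 21.48
position: [0.4785, 0.292, 0.16]
tool_rot: [3.14, 0.001, 0.254]
force: [0.1, -0.4, -0.4]
grip_width: 0.0851
finger_force: 0.0
1651 c [479.  293.4] LxW 49 28 long axis deg 14.6 z [0.041 0.053 0.057] mean [0.482 0.294 0.052] rgb [100  97  92] px [253. 181.]
shift [ 0.005 -0.004  0.69 ] rz -0.005 (alt 1.995) q7 -1.44 closing dir -75.4
```

```bash
python3 -m inch '[[0,0,0.3,0,0,0,1],[0.01,0,0.58,0,0,0,1],[0.01,0,0.67,0,0,0,1],[0.01,0,0.69,0,0,0,1],[0.01,0,0.69,0,0,0,1],[0.01,0,0.69,0,0,0,0],[0.01,0,0.69,0,0,0,0],[0.01,0,0.69,0,0,0,0],[0.01,0,0.69,0,0,0,0],[0.01,0,0.69,0,0,0,0]]' 50; python3 -m inch '[[0,0,-0.3,0,0,0,0],[0,0,-0.7,0,0,0,0],[0,0,-0.7,0,0,0,0],[0,0,-0.7,0,0,0,0]]'
python3 - <<'E'
from h import *
delta([.525,-.13,.16])
E
```

```text
clock: 22.78
position: [0.4802, 0.294, 0.0231]
tool_rot: [-3.141, -0.0, 0.256]
force: [-2.2, 0.3, 9.1]
grip_width: 0.0272
finger_force: 48.7
clock: 23.28
position: [0.4801, 0.2942, 0.1631]
tool_rot: [-3.141, -0.001, 0.256]
force: [-0.4, -0.1, -0.8]
grip_width: 0.0268
finger_force: 50.4
shift [-0.321  2.109  0.013] q7 -1.43 closing dir -75.3
```

```bash
python3 -m inch '[[-0.15,0.98,0,0,0,0,0],[-0.15,0.98,0,0,0,0,0],[-0.15,0.98,0,0,0,0,0],[-0.15,0.98,0,0,0,0,0]]'; python3 -m inch '[[-0.15,0.98,0,0,0,0,0],[-0.15,0.98,0,0,0,0,0],[-0.15,0.98,0,0,0,0,0],[-0.15,0.98,0,0,0,0,0]]';python3 -m inch '[[-0.02,0.15,0,0,0,0,0],[-0.02,0.15,0,0,0,0,0],[-0.02,0.15,0,0,0,0,0],[-0.02,0.15,0.2,0,0,0,0],[-0.02,0.15,0.4,0,0,0,0],[-0.02,0.15,0.4,0,0,0,0],[-0.02,0.15,0.4,0,0,0,0],[-0.02,0.15,0.4,0,0,0,0.48],[-0.02,0.15,0.4,0,0,0,0.48],[-0.02,0.15,0.4,0,0,0,0.48],[-0.02,0.15,0.2,0,0,0,0.48],[-0.02,0.15,-0.3,0,0,0,0.48],[-0.02,0.15,-0.3,0,0,0,0.48],[-0.02,0.15,-0.3,0,0,0,0.48]]';  python3 - <<'E'
from h import *
delta([.54,-.364,.2],5.5)
f=grab('wrist');W=cloud(f);save(f,'w6.png',s=1.2)
g=grab('top')
from t import scan
scan(cloud(g),g['img'])
X=W[(np.hypot(W[...,0]-.5276,W[...,1]+.147)<.055)&(W[...,2]>.01)];print(np.percentile(X[:,2],[50,99,100]).round(3))
E
```

```text
clock: 23.78
position: [0.5001, 0.0923, 0.1615]
tool_rot: [3.141, 0.002, 0.25]
force: [-0.6, 0.5, -0.4]
grip_width: 0.0266
finger_force: 50.3
clock: 24.28
position: [0.5205, -0.1045, 0.1615]
tool_rot: [3.141, 0.002, 0.251]
force: [0.2, 0.8, -0.1]
grip_width: 0.0265
finger_force: 50.3
clock: 26.02
position: [0.526, -0.131, 0.2252]
tool_rot: [3.141, -0.004, 0.256]
force: [-0.2, 0.6, 0.0]
grip_width: 0.0412
finger_force: 0.0
shift [-0.228  1.144  0.126] rz -0.898 (alt 1.102) q7 -0.74 closing dir -75.3
rim (array([ 524.9, -146.7,   63.2]), 63) 63
cover disc ((543.9781494140625, -365.7992858886719), 71.67587280273438) [ 0.542 -0.364  0.009]
grip ((539.437744140625, -363.29864501953125), (15.109346389770508, 41.196693420410156), 10.291515350341797) [0.039 0.046] [ 0.538 -0.363  0.038]
tray ((505.6502685546875, -149.27597045898438), (209.08419799804688, 168.09530639648438), 6.033124923706055)
handle [ 0.444 -0.152  0.102] 63
dock ((778.559814453125, -124.5821762084961), (37.92222595214844, 189.68296813964844), 15.504435539245605) [0.015 0.022 0.03 ]
[0.294 0.326 0.328]
```

View pics/w6.png

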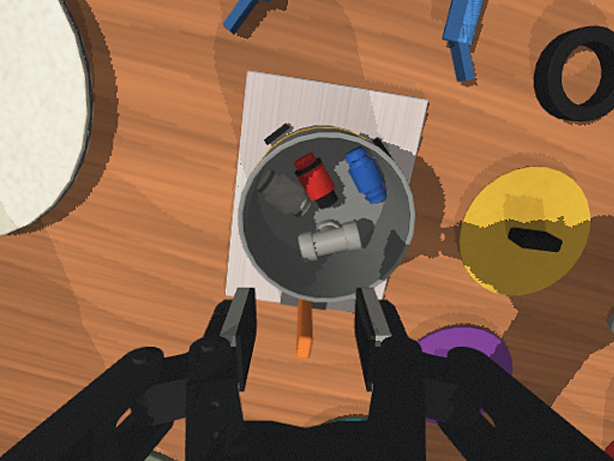

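The wrist view shows all four fittings lying low in the tin: union (283,193), coupler (315,178), joiner (367,175), tee (333,240). The yellow cover is at (525,230). Next is the cover.

```bash
python3 -m inch '[[-0.1,0.5,0,0,0,-0.4,1],[-0.2,0.9,0,0,0,-0.9,1],[-0.2,0.9,0,0,0,-0.9,1],[-0.2,0.9,0,0,0,-0.9,1],[-0.2,0.9,0,0,0,-0.9,1],[-0.2,0.9,0,0,0,-0.9,1],[-0.2,0.9,0,0,0,-0.9,1],[-0.2,0.9,0,0,0,-0.9,1],[-0.2,0.9,0,0,0,-0.9,1],[-0.2,0.9,0,0,0,-0.9,1]]'; cat > c.py <<'E'
from h import *
from t import circ
f=grab('wrist');W=cloud(f);img=f['img'];hsv=cv2.cvtColor(img,cv2.COLOR_RGB2HSV).astype(int);X,Y,Z=np.moveaxis(W,-1,0)
yel=(hsv[...,0]>18)&(hsv[...,0]<32)&(hsv[...,1]>130)&(Z<.03)&(np.hypot(X-.54,Y+.364)<.12)
# outline through the pixels projected at z=disc median
c,r=cv2.minEnclosingCircle((W[yel][:,:2]*1000).astype(np.float32));print('disc',np.round(c,1),round(r,1),np.median(Z[yel]).round(4))
g=(Z>.027)&(Z<.06)&(np.hypot(X-.54,Y+.364)<.06);t=g&(Z>.036)
for k in(g,t):
    rr=cv2.minAreaRect((W[k][:,:2]*1000).astype(np.float32));print('grip',np.round(rr[0],1),np.round(rr[1],1),round(rr[2],1),k.sum(),np.percentile(Z[k],[50,95]).round(4),W[k].mean(0).round(4))
o=bot.observe();print(o['position'].round(4) if hasattr(o['position'],'round') else o['position'])
E
python3 c.py; python3 -c "
from h import *
delta([.54,-.364,.2],5.5)"
```

```text
clock: 27.38
position: [0.5315, -0.315, 0.2219]
tool_rot: [-3.141, -0.001, 1.667]
force: [-0.5, 0.3, -0.5]
grip_width: 0.0852
finger_force: 0.0
disc [ 541.8 -366.7] 73.7 0.0117
grip [ 541.  -363.3] [14.  41.4] 7.5 460 [0.0412 0.0427] [ 0.5406 -0.3613  0.0406]
grip [ 541.  -363.4] [14.  41.1] 7.5 431 [0.0413 0.0428] [ 0.5408 -0.3625  0.0412]
[ 0.5317 -0.3149  0.2221]
shift [-0.248  0.018  0.11 ] rz 0.000 (alt -2.000) q7 0.75 closing dir 5.5
```

```bash
python3 -m inch '[[-0.244,-0.028,0.5,0,0,-0.022,1],[-0.244,-0.03,0.9,0,0,-0.022,1],[-0.244,-0.03,0.9,0,0,-0.022,1],[-0.244,-0.03,0.9,0,0,-0.022,1],[-0.244,-0.03,0.9,0,0,-0.022,1]]'; python3 -c "
from h import *
delta([.541,-.3635,-.001],7.5)"
```

```text
clock: 28.05
position: [0.5315, -0.3645, 0.0444]
tool_rot: [3.14, 0.001, 1.704]
force: [0.1, 0.6, -0.1]
grip_width: 0.0856
finger_force: 0.0
shift [-0.001  0.048  0.227] rz 0.001 (alt -1.999) q7 0.92 closing dir 7.6
```

```bash
python3 -m inch '[[0,0.048,0,0,0,0,1],[0,0.048,0.1,0,0,0,1],[0,0.048,0.18,0,0,0,1],[0,0.048,0.225,0,0,0,1],[0,0.048,0.225,0,0,0,1],[0,0.048,0.225,0,0,0,0],[0,0.048,0.225,0,0,0,0],[0,0.048,0.225,0,0,0,0],[0,0.048,0.225,0,0,0,0],[0,0.048,0.225,0,0,0,0],[0,0.048,0.225,0,0,0,0]]' 80; python3 -m inch '[[0,0,-0.2,0,0,0,0],[0,0,-0.5,0,0,0,0],[0,0,-0.8,0,0,0,0],[0,0,-0.8,0,0,0,0],[0,0,-0.8,0,0,0,0]]'
python3 -c "
from h import *
delta([.527,-.147,.16])
g=grab('scene');save(g,'s3.png',s=1.56);W=cloud(g);X,Y,Z=np.moveaxis(W,-1,0)
from t import circ
rim=(np.hypot(X-.527,Y+.147)<.08)&(abs(Z-.108)<.004);print(circ(W[rim]))"
```

```text
clock: 29.42
position: [0.5412, -0.3646, 0.0008]
tool_rot: [3.139, 0.003, 1.703]
force: [-6.9, 2.0, 38.8]
grip_width: 0.0125
finger_force: 92.1
clock: 30.05
position: [0.5401, -0.3625, 0.1574]
tool_rot: [3.142, -0.0, 1.704]
force: [-0.8, -0.5, -1.6]
grip_width: 0.0129
finger_force: 86.2
shift [ 1.077  0.079 -0.012] q7 0.87 closing dir 7.7
(array([ 528.9, -147.9,   63.6]), 204)
```

View pics/s3.png

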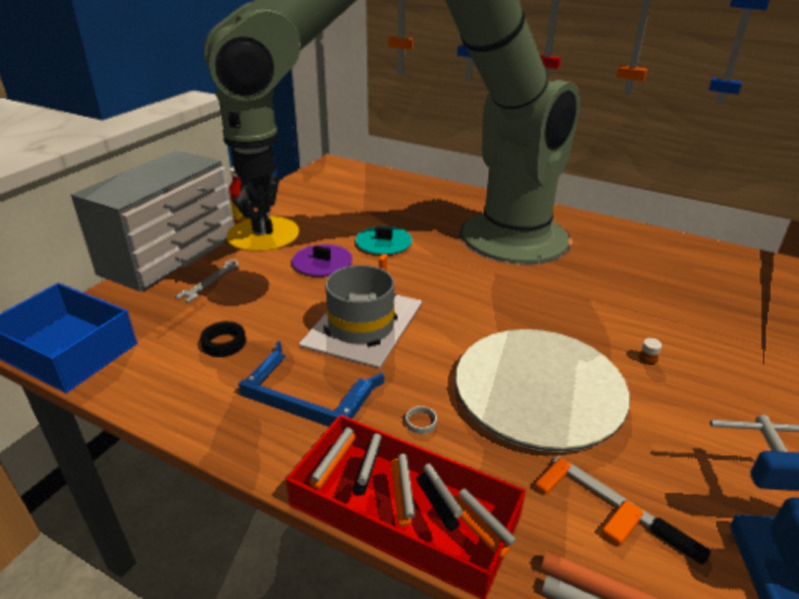

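The cover hangs level from the gripper at (262,230), and the tin with the fittings is undisturbed. I'll bring it over the tin and compare the cover's edge with the tin's axis in the same camera.

```bash
python3 -m inch '[[0.54,0.04,0,0,0,0,0],[0.54,0.04,0,0,0,0,0],[0.54,0.04,0,0,0,0,0],[0.54,0.04,0,0,0,0,0]]'; python3 -m inch '[[0.53,0.04,0,0,0,0,0],[0.53,0.04,0,0,0,0,0],[0.53,0.04,0,0,0,0,0],[0.53,0.04,0,0,0,0,0],[0.53,0.04,0,0,0,0,0]]'; cat > d.py <<'E'
from h import *
def fit(P):
    from scipy.optimize import least_squares
    r=least_squares(lambda s:np.hypot(P[:,0]-s[0],P[:,1]-s[1])-s[2],[P[:,0].mean(),P[:,1].mean(),70],loss='soft_l1');return r.x.round(1),round(np.std(r.fun),1)
o=bot.observe();print(np.round(o['position'],4))
for n in('scene','top'):
    g=grab(n);save(g,'d_'+n+'.png');W=cloud(g);img=g['img'];X,Y,Z=np.moveaxis(W,-1,0);hsv=cv2.cvtColor(img,cv2.COLOR_RGB2HSV).astype(int)
    y=(hsv[...,0]>16)&(hsv[...,0]<34)&(hsv[...,1]>120)&(np.hypot(X-.527,Y+.147)<.1)&(Z>.1)
    P=W[y]; 
    if len(P)<30: print(n,'few',len(P)); continue
    zm=np.median(P[:,2]); A=np.c_[P[:,:2],np.ones(len(P))];k=abs(P[:,2]-zm)<.006;pl=np.linalg.lstsq(A[k],P[k,2],rcond=None)[0]
    P=P[k];H=cv2.convexHull((P[:,:2]*1000).astype(np.float32))[:,0]
    print(n,len(P),'z',zm.round(4),'slope',pl[:2].round(3),'encl',cv2.minEnclosingCircle((P[:,:2]*1000).astype(np.float32)),'hullfit',fit(H))
E
python3 d.py; python3 -c "
from h import *
delta([.527,-.148,.062],6.2)"
```

```text
clock: 30.6
position: [0.5334, -0.255, 0.1568]
tool_rot: [-3.14, -0.0, 1.704]
force: [-0.0, -0.4, -1.9]
grip_width: 0.0126
finger_force: 86.2
clock: 31.22
position: [0.5274, -0.1503, 0.1574]
tool_rot: [-3.141, 0.001, 1.702]
force: [-0.3, 0.5, -0.6]
grip_width: 0.0128
finger_force: 86.2
[ 0.5274 -0.1503  0.1574]
scene 788 z 0.1693 slope [-0.005 -0.001] encl ((529.3270263671875, -151.33645629882812), 72.1611099243164) hullfit (array([ 528.7, -150.6,   70.1]), np.float64(1.1))
top 193 z 0.1653 slope [-0.013 -0.02 ] encl ((506.32379150390625, -189.75633239746094), 52.139984130859375) hullfit (array([ 526.5, -152.1,   66.3]), np.float64(11.5))
shift [ 0.01  -0.001  0.477] rz 0.015 (alt -1.985) q7 0.54 closing dir 7.5
```

```bash
python3 -m inch '[[0.014,0.002,0,0,0,0,0],[0.014,0.002,0.08,0,0,0,0],[0.014,0.002,0.16,0,0,0,0],[0.014,0.002,0.19,0,0,0,0],[0.014,0.002,0.21,0,0,0,0],[0.014,0.002,0.225,0,0,0,0],[0.014,0.002,0.235,0,0,0,0]]'; python3 d.py; python3 -m inch '[[0,0,0.01,0,0,0,0],[0,0,0.02,0,0,0,0],[0,0,0.03,0,0,0,0],[0,0,0.035,0,0,0,0],[0,0,0.04,0,0,0,0],[0,0,0.04,0,0,0,0]]'; python3 d.py
```

```text
clock: 32.2
position: [0.5278, -0.1459, 0.1107]
tool_rot: [3.141, 0.0, 1.704]
force: [0.3, -0.6, -1.0]
grip_width: 0.0126
finger_force: 86.2
[ 0.5278 -0.1459  0.1107]
scene 794 z 0.1226 slope [-0.004  0.002] encl ((529.5350341796875, -145.5513458251953), 71.4270248413086) hullfit (array([ 530.4, -145.4,   69.6]), np.float64(2.1))
top 199 z 0.1189 slope [0.006 0.006] encl ((505.1610107421875, -178.12203979492188), 55.638572692871094) hullfit (array([ 524.3, -147.2,   66.2]), np.float64(8.4))
clock: 33.05
position: [0.5276, -0.1459, 0.1026]
tool_rot: [-3.141, 0.0, 1.704]
force: [-1.7, -0.4, -0.9]
grip_width: 0.0128
finger_force: 86.1
[ 0.5276 -0.1459  0.1026]
scene 791 z 0.1146 slope [-0.005  0.003] encl ((529.5101318359375, -145.7527313232422), 71.29322052001953) hullfit (array([ 529.7, -145.6,   69.7]), np.float64(1.2))
top 217 z 0.1109 slope [-0.003  0.014] encl ((503.5770263671875, -178.76182556152344), 56.977664947509766) hullfit (array([ 524.8, -144.4,   68.6]), np.float64(10.7))
```

The plug is already in the mouth with no load on the wrist. I'll lower the last 2 mm and release.

```bash
python3 -m inch '[[-0.008,0,0,0,0,0,0],[-0.008,0,0.005,0,0,0,0],[-0.008,0,0.01,0,0,0,0],[-0.008,0,0.01,0,0,0,0]]'; python3 -m inch '[[0,0,0,0,0,0,0.25],[0,0,0,0,0,0,0.5],[0,0,0,0,0,0,0.6],[0,0,0,0,0,0,0.6],[0,0,-0.1,0,0,0,0.6],[0,0,-0.5,0,0,0,0.6],[0,0,-0.5,0,0,0,0.6],[0,0,-0.5,0,0,0,0.6]]'; python3 d.py
```

```text
clock: 33.65
position: [0.528, -0.1476, 0.1018]
tool_rot: [3.141, -0.0, 1.704]
force: [-8.4, 3.0, 25.8]
grip_width: 0.0131
finger_force: 92.1
clock: 34.65
position: [0.5284, -0.1475, 0.2017]
tool_rot: [3.139, 0.0, 1.704]
force: [0.2, 0.3, -0.3]
grip_width: 0.0512
finger_force: 0.0
[ 0.5284 -0.1475  0.2017]
scene 843 z 0.1137 slope [-0.004 -0.002] encl ((528.436767578125, -148.6853485107422), 72.7506103515625) hullfit (array([ 529.5, -148.4,   70. ]), np.float64(1.3))
top 173 z 0.1097 slope [-0.006 -0.006] encl ((507.80615234375, -189.14187622070312), 51.29781723022461) hullfit (array([ 523.9, -153. ,   63.5]), np.float64(8.6))
```

```bash
python3 -m inch '[[-0.3,0.98,-0.6,0,0,0,1],[-0.3,0.98,-0.6,0,0,0,1],[-0.3,0.98,-0.6,0,0,0,1],[-0.3,0.98,-0.6,0,0,0,1],[-0.3,0.98,-0.6,0,0,0,1],[-0.3,0.98,-0.6,0,0,0,1],[-0.3,0.98,-0.6,0,0,0,1]]'; cat > e.py <<'E'
from h import *
f=grab('wrist');W=cloud(f);save(f,'w7.png',s=1.5);img=f['img'];np.savez('dock.npz',W=W,img=img);X,Y,Z=np.moveaxis(W,-1,0);hsv=cv2.cvtColor(img,cv2.COLOR_RGB2HSV).astype(int)
b=(hsv[...,0]>100)&(hsv[...,0]<125)&(hsv[...,1]>110)&(X>.6)&(X<.87)&(abs(Y+.13)<.16)
P=W[b];print(len(P),P.min(0).round(3),P.max(0).round(3))
for x in np.arange(.62,.85,.01):
    q=P[abs(P[:,0]-x)<.003]
    if len(q)<4: continue
    L=q[q[:,1]>-.13];Rr=q[q[:,1]<=-.13]
    print(x.round(2),'L',L[:,1].min().round(4) if len(L) else '',L[:,1].max().round(4) if len(L) else '',np.median(L[:,2]).round(3) if len(L) else '','R',Rr[:,1].min().round(4) if len(Rr) else '',Rr[:,1].max().round(4) if len(Rr) else '',np.median(Rr[:,2]).round(3) if len(Rr) else '')
for y in np.arange(-.22,-.04,.02):
    q=P[abs(P[:,1]-y)<.003]
    if len(q): print('y',y.round(2),'x',q[:,0].min().round(4),q[:,0].max().round(4),np.median(q[:,2]).round(3))
E
python3 e.py
```

```text
clock: 35.62
position: [0.7291, -0.1807, 0.3197]
tool_rot: [-3.14, -0.001, 1.704]
force: [0.4, -0.3, 0.9]
grip_width: 0.0857
finger_force: 0.0
4452 [ 0.65  -0.247  0.   ] [ 0.796 -0.026  0.416]
0.65 L -0.0333 -0.0262 0.022 R   
0.66 L -0.039 -0.029 0.023 R   
0.67 L -0.0429 -0.0336 0.023 R -0.247 -0.18 0.023
0.68 L -0.0582 -0.0344 0.023 R -0.2412 -0.23 0.022
0.69 L -0.0584 -0.0333 0.023 R -0.2412 -0.189 0.023
0.7 L -0.058 -0.033 0.023 R -0.2352 -0.2106 0.023
0.71 L -0.0573 -0.0283 0.023 R -0.2351 -0.173 0.023
0.72 L -0.0563 -0.0315 0.023 R -0.2342 -0.2096 0.023
0.73 L -0.0556 -0.0309 0.023 R -0.2341 -0.1689 0.023
0.74 L -0.0554 -0.0297 0.023 R -0.2332 -0.1677 0.023
0.75 L -0.0544 -0.0259 0.023 R -0.2319 -0.1598 0.023
0.76 L -0.0539 -0.0284 0.023 R -0.232 -0.207 0.022
0.77 L -0.0535 -0.0282 0.023 R -0.2304 -0.1655 0.023
0.78 L -0.1298 -0.0273 0.031 R -0.2305 -0.1304 0.024
0.79 L -0.1296 -0.0886 0.03 R -0.2301 -0.1307 0.031
y -0.22 x 0.691 0.7952 0.023
y -0.2 x 0.6875 0.7947 0.03
y -0.18 x 0.6535 0.7931 0.031
y -0.16 x 0.7463 0.7918 0.031
y -0.14 x 0.7789 0.7911 0.03
y -0.12 x 0.7776 0.7897 0.03
y -0.1 x 0.7765 0.7883 0.03
y -0.08 x 0.7751 0.7868 0.03
y -0.06 x 0.6804 0.7851 0.029
```

View pics/w7.png

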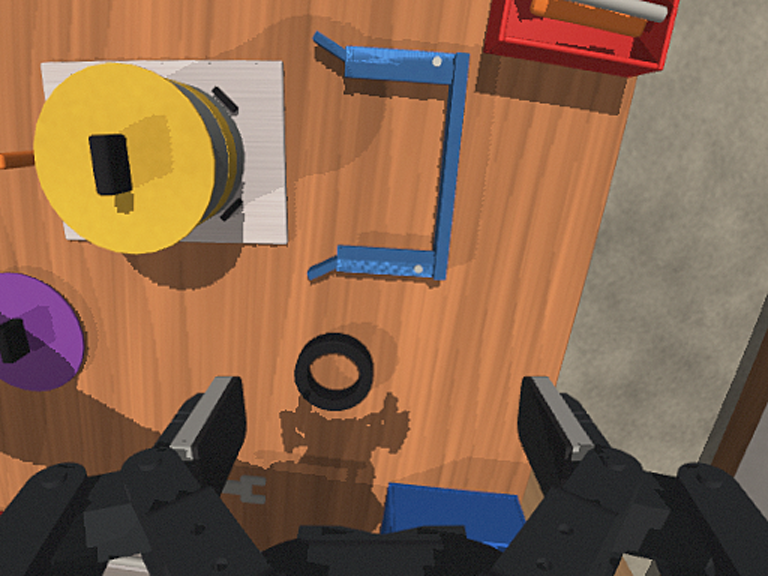

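The view shows the cover seated flush and concentric on the tin at (125,158). The dock opens toward the tray, with its lips at (400,63) and (375,262) and its back stop at x≈455 px. From that cloud I get the dock origin at about (0.6635, -0.1366) with a yaw of 3.6°. Next is the handle.

```bash
python3 -m inch '[[0.15,-0.8,0,0,0,0,1],[0.15,-0.8,0,0,0,0,1],[0.15,-0.8,0,0,0,0,1],[0.15,-0.8,0,0,0,0,1]]'; python3 -m inch '[[0.15,-0.73,0.3,0,0,-0.98,0.7],[0.15,-0.73,0.3,0,0,-0.98,0.7],[0.15,-0.73,0.3,0,0,-0.98,0.7],[0.15,-0.73,0.3,0,0,-0.98,0.7],[0.15,-0.73,0.3,0,0,-0.98,0.7],[0.15,-0.73,0.3,0,0,-0.98,0.7],[0.15,-0.73,0.3,0,0,-0.98,0.7],[0.15,-0.73,0.3,0,0,-0.98,0.7],[0.15,-0.73,0.3,0,0,-0.98,0.7],[0.15,-0.73,0.3,0,0,-0.98,0.7],[0.15,-0.73,0.3,0,0,-0.98,0.7]]'; cat > k.py <<'E'
from h import *
for n in('wrist','top','scene'):
    f=grab(n);W=cloud(f);img=f['img'];X,Y,Z=np.moveaxis(W,-1,0);hsv=cv2.cvtColor(img,cv2.COLOR_RGB2HSV).astype(int)
    o=((hsv[...,0]>3)&(hsv[...,0]<17)&(hsv[...,1]>180)&(np.hypot(X-.42,Y+.158)<.05)&(Z>.09)&(Z<.125))
    if o.sum()>3: r=cv2.minAreaRect((W[o][:,:2]*1000).astype(np.float32));print(n,'handle',o.sum(),np.round(r[0],1),np.round(r[1],1),round(r[2],1),np.percentile(Z[o],[50,98]).round(3))
    t=(hsv[...,1]<50)&(img.min(-1)>80)&(abs(Z-.008)<.006)&(abs(X-.52)<.15)&(abs(Y+.148)<.13)
    if t.sum()>50:
        r=cv2.minAreaRect((W[t][:,:2]*1000).astype(np.float32));print(n,'tray',np.round(r[0],1),np.round(r[1],1),round(r[2],1))
    if n=='wrist': save(f,'w8.png',s=1.2)
delta([.417,-.159,.06],96.2)
E
python3 k.py
```

```text
clock: 36.17
position: [0.5649, -0.1724, 0.3217]
tool_rot: [3.14, -0.001, 1.703]
force: [0.9, 0.2, 0.5]
grip_width: 0.085
finger_force: 0.0
clock: 37.55
position: [0.4189, -0.162, 0.2606]
tool_rot: [3.142, 0.0, -3.041]
force: [-0.6, 0.1, 0.3]
grip_width: 0.0597
finger_force: 0.0
wrist handle 231 [ 415.1 -159.1] [19.9 10.1] 5.4 [0.106 0.108]
wrist tray [ 472.7 -152.3] [145.2 171. ] 6.8
top tray [529.1 -75.5] [ 44.1 191.5] 86.0
scene handle 31 [ 417.5 -160.1] [25.9 11.2] 5.0 [0.104 0.109]
scene tray [ 520.4 -147.4] [224.4 166.4] 5.8
shift [0.008 0.016 1.003] rz -0.004 (alt 1.996) q7 1.96 closing dir 95.8
```

View pics/w8.png

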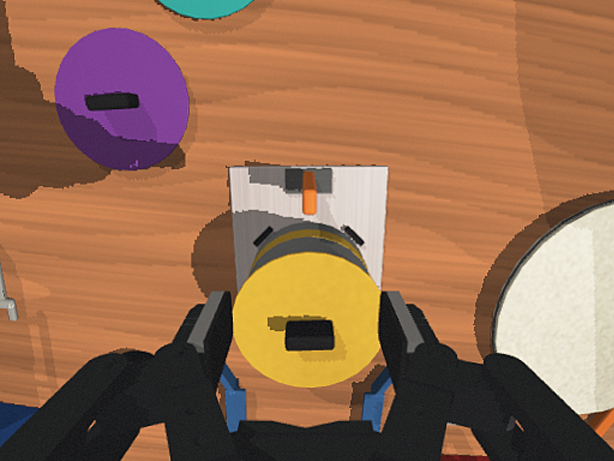

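The handle is at (310,192) in this view, 106 mm high as stated, and the cover looks flush. Gripping the handle.

```bash
python3 -m inch '[[0.01,0.015,0.2,0,0,0,0.7],[0.01,0.015,0.5,0,0,0,0.7],[0.01,0.015,0.7,0,0,0,0.7],[0.01,0.015,0.9,0,0,0,0.7],[0.01,0.015,1,0,0,0,0.7],[0.01,0.015,1,0,0,0,0.7],[0.01,0.015,1,0,0,0,0.7],[0.01,0.015,1,0,0,0,0],[0.01,0.015,1,0,0,0,0],[0.01,0.015,1,0,0,0,0],[0.01,0.015,1,0,0,0,0],[0.01,0.015,1,0,0,0,0]]' 60; python3 -c "
from h import *
delta([.4375,-.1502,.06],93.6)
delta([.5637,-.1429,.06],93.6)"
```

```text
clock: 39.2
position: [0.4167, -0.1593, 0.0611]
tool_rot: [-3.141, 0.001, -3.039]
force: [-2.7, 0.4, 11.9]
grip_width: 0.0108
finger_force: 59.0
shift [-0.108  0.035  0.006] rz 0.025 (alt -1.975) q7 2.06 closing dir 95.9
shift [-0.739  0.007  0.006] rz 0.025 (alt -1.975) q7 2.06 closing dir 95.9
```

```bash
python3 -m inch '[[-0.02,0.008,0,0,0,0.006,0],[-0.045,0.015,0,0,0,0.012,0],[-0.07,0.023,0,0,0,0.018,0],[-0.09,0.03,0,0,0,0.024,0],[-0.105,0.034,0,0,0,0.025,0],[-0.105,0.034,0,0,0,0.025,0]]'; python3 -c "
from h import *
delta([.5637,-.1429,.06],93.6)"
cat > r.py <<'E'
from h import *
f=grab('scene');W=cloud(f);X,Y,Z=np.moveaxis(W,-1,0);img=f['img'];hsv=cv2.cvtColor(img,cv2.COLOR_RGB2HSV).astype(int)
t=(hsv[...,1]<50)&(img.min(-1)>80)&(abs(Z-.008)<.006)&(abs(X-.6)<.25)&(abs(Y+.148)<.13)
r=cv2.minAreaRect((W[t][:,:2]*1000).astype(np.float32));print('tray',np.round(r[0],1),np.round(r[1],1),round(r[2],1),W[t].max(0).round(3))
y=(hsv[...,0]>16)&(hsv[...,0]<34)&(hsv[...,1]>120)&(abs(X-.59)<.15)&(abs(Y+.147)<.1)&(Z>.1)
c,rad=cv2.minEnclosingCircle((W[y][:,:2]*1000).astype(np.float32));P=W[y];print('cover',np.round(c,1),round(rad,1),np.median(P[:,2]).round(4),np.linalg.lstsq(np.c_[P[:,:2],np.ones(len(P))],P[:,2],rcond=None)[0][:2].round(3))
E
python3 r.py
```

```text
clock: 39.95
position: [0.4353, -0.1508, 0.0611]
tool_rot: [3.141, -0.002, -3.08]
force: [-13.2, -3.1, 22.5]
grip_width: 0.0114
finger_force: 60.8
shift [-0.643  0.     0.004] rz -0.001 (alt 1.999) q7 2.01 closing dir 93.5
tray [ 539.1 -145.5] [225.4 168.3] 3.5 [ 0.654 -0.055  0.014]
cover [ 542.6 -146.7] 77.4 0.1138 [-0.062 -0.035]
```

```bash
python3 -m inch '[[-0.03,0,-0.005,0,0,0,0],[-0.07,0,-0.005,0,0,0,0],[-0.11,0,-0.005,0,0,0,0],[-0.15,0,-0.005,0,0,0,0],[-0.19,0,-0.005,0,0,0,0],[-0.23,0,-0.005,0,0,0,0],[-0.27,0,-0.005,0,0,0,0],[-0.3,0,-0.005,0,0,0,0]]'; python3 -m inch '[[-0.04,0,0,0,0,0,0],[-0.08,0,0,0,0,0,0],[-0.12,0,0,0,0,0,0],[-0.16,0,0,0,0,0,0],[-0.2,0,0,0,0,0,0],[-0.23,0,0,0,0,0,0],[-0.26,0,0,0,0,0,0],[-0.28,0,0,0,0,0,0],[-0.29,0,0,0,0,0,0]]';python3 -c "
from h import *
delta([.5637,-.1429,.06],93.6)";python3 r.py
```

```text
clock: 41.0
position: [0.4971, -0.1465, 0.0616]
tool_rot: [-3.142, -0.0, -3.079]
force: [-2.2, -0.3, -3.5]
grip_width: 0.0112
finger_force: 58.3
clock: 42.12
position: [0.5546, -0.143, 0.0616]
tool_rot: [-3.142, -0.0, -3.079]
force: [-1.4, 0.2, -3.2]
grip_width: 0.0113
finger_force: 58.4
shift [-0.045 -0.002  0.008] rz -0.000 (alt 2.000) q7 1.94 closing dir 93.6
tray [ 653.4 -136.2] [219.6 165.8] 2.1 [ 0.766 -0.053  0.014]
cover [ 632.2 -133. ] 107.2 0.1138 [-0.155 -0.013]
```

```bash
python3 -m inch '[[-0.01,0,0,0,0,0,0],[-0.02,0,0,0,0,0,0],[-0.03,0,0,0,0,0,0],[-0.036,0,0,0,0,0,0],[-0.042,0,0,0,0,0,0]]'; python3 -m inch '[[-0.006,0,0,0,0,0,0],[-0.012,0,0,0,0,0,0],[-0.012,0,0,0,0,0,0]]'
```

```text
clock: 42.8
position: [0.5629, -0.1425, 0.0616]
tool_rot: [-3.142, -0.0, -3.079]
force: [-3.5, 0.2, -2.3]
grip_width: 0.011
finger_force: 58.4
clock: 43.18
position: [0.5649, -0.1425, 0.0616]
tool_rot: [-3.141, -0.001, -3.079]
force: [-5.1, -1.1, -1.7]
grip_width: 0.0115
finger_force: 58.8
```

```bash
python3 -m inch '[[-0.006,0,0,0,0,0,0],[-0.012,0,0,0,0,0,0],[-0.012,0,0,0,0,0,0]]'; python3 -m inch '[[-0.006,0,0,0,0,0,0],[-0.012,0,0,0,0,0,0],[-0.012,0,0,0,0,0,0]]'
```

```text
clock: 43.55
position: [0.5648, -0.1429, 0.0612]
tool_rot: [3.141, -0.005, -3.08]
force: [-19.9, -2.4, 8.4]
grip_width: 0.011
finger_force: 60.2
clock: 43.92
position: [0.5648, -0.1429, 0.0612]
tool_rot: [3.14, -0.01, -3.08]
force: [-36.4, -0.9, 22.0]
grip_width: 0.0113
finger_force: 62.2
```

The tray is hard against the back stop: position fixed at 0.5648 while the force rises. I'll relax, let go, lift clear and check.

```bash
python3 -m inch '[[0.012,0,0,0,0,0,0],[0.02,0,0,0,0,0,0],[0.02,0,0,0,0,0,0.4],[0.02,0,0,0,0,0,0.6],[0.02,0,0,0,0,0,0.6],[0.02,0,0,0,0,0,0.6],[0.02,0,-0.2,0,0,0,0.6],[0.02,0,-0.6,0,0,0,0.6],[0.3,0,-0.95,0,0,0,0.6],[0.3,0,-0.95,0,0,0,0.6],[0.3,0,-0.95,0,0,0,0.6]]'; cat > z.py <<'E'
from h import *
f=grab('scene');save(f,'s9.png',(120,150,440,330),2.5)
g=grab('wrist');save(g,'w9.png',s=1.2)
for n,f in(('scene',f),('wrist',g)):
    W=cloud(f);X,Y,Z=np.moveaxis(W,-1,0);img=f['img'];hsv=cv2.cvtColor(img,cv2.COLOR_RGB2HSV).astype(int)
    y=(hsv[...,0]>18)&(hsv[...,0]<34)&(hsv[...,1]>120)&(np.hypot(X-.676,Y+.137)<.09)&(Z>.1)&(Z<.125)
    P=W[y];c,rad=cv2.minEnclosingCircle((P[:,:2]*1000).astype(np.float32));print(n,'cover',len(P),np.round(c,1),round(rad,1),np.median(P[:,2]).round(4),np.linalg.lstsq(np.c_[P[:,:2],np.ones(len(P))],P[:,2],rcond=None)[0][:2].round(3))
    o=((hsv[...,0]>3)&(hsv[...,0]<17)&(hsv[...,1]>180)&(np.hypot(X-.565,Y+.143)<.04)&(Z>.095)&(Z<.125));r=cv2.minAreaRect((W[o][:,:2]*1000).astype(np.float32));print('handle',o.sum(),np.round(r[0],1),np.round(r[1],1),round(r[2],1))
E
python3 z.py
```

```text
clock: 45.3
position: [0.5102, -0.1463, 0.2545]
tool_rot: [-3.141, 0.005, -3.08]
force: [0.3, 0.7, -0.2]
grip_width: 0.0512
finger_force: 0.0
scene cover 1225 [ 678.1 -136. ] 71.7 0.1135 [-0.013 -0.009]
handle 40 [ 565.9 -144.1] [11.3 23.8] 87.9
wrist cover 8201 [ 675.  -135.2] 70.9 0.1128 [0.002 0.   ]
handle 229 [ 563.3 -142.4] [20.9 10.3] 3.9
```

View pics/s9.png

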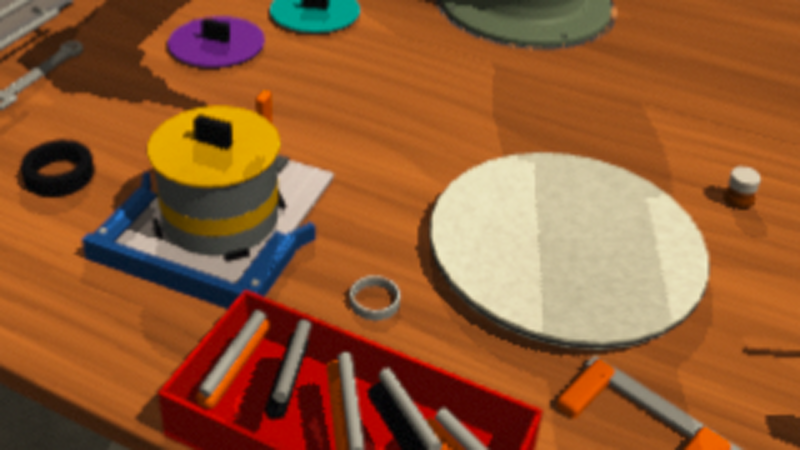

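View pics/w9.png

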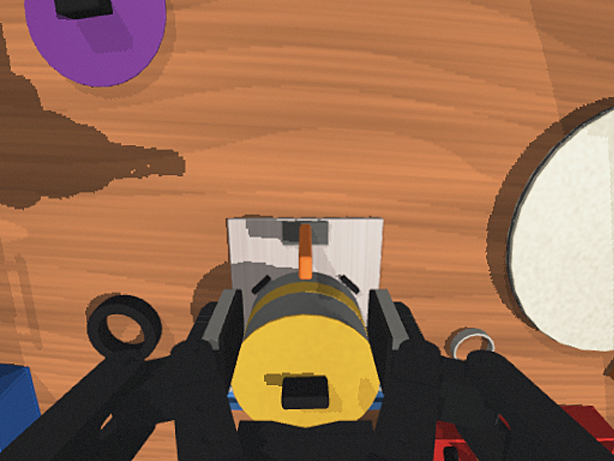

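The tray is home against the back stop, with the tin at (220,180) in the scene crop. The cover is seated and level (wrist slope 0.002, disc top 0.1128), the gripper is clear and the turntable is empty. Handing in.

```bash
python3 -m inch '[[0,0,0,0,0,0,0.6],[0,0,0,0,0,0,0.6],[0,0,0,0,0,0,0.6],[0,0,0,0,0,0,0.6]]'; python3 -c "
from workcell import bot
print(bot.job_done())"
```

```text
clock: 45.9
position: [0.5101, -0.1458, 0.2513]
tool_rot: [3.142, -0.0, -3.079]
force: [0.4, 0.3, 0.4]
grip_width: 0.0516
finger_force: 0.0
the job is handed in; nothing more can be done
None
```

I handed the job in at 45.9 s with the four fittings present (tee, coupler, union, joiner) in the tin, the yellow cover seated level and the tray against the dock's back stop; the hand-in returned no verdict.

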